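# Pin a flange on the welding fixture

## Task

Lift the hubbed steel flange over the cross-drilled brass post of the blue welding fixture and lower it, hub up, until it rests flat on the fixture's round grey rest; do not drop it. Then slide the straight leg of the red-handled hairpin clip through the hole in the post, from either end, until the sprung leg snaps round the post and closes on it, and let go. Leave the other things on the bench where they are.

Things in the scene. Friction and masses are not known exactly. Their poses are not given: they have to be found in the camera images.
- fixture: Welding fixture, fixed: blue base plate 150 (x) x 100 x 12 mm with two yellow marks on its x axis; on it a round grey rest, 74 mm in diameter, flat top 30 mm above the bench; in the middle an upright brass post 26 mm in diameter, top 90 mm above the bench, its last 8 mm coned to 12 mm. A cross hole runs through the post along the fixture's x. Origin: centre of the plate's underside; z up.
- post_hole (a point): Middle of the post's cross hole, on the post's axis, 73 mm above the bench; axes as the fixture's. The hole is 9 mm wide and 9 mm high and goes straight through along x, open at both ends; its mouths flare to 12 mm wide, sideways only.
- rest (a point): Centre of the top of the grey rest, on the post's axis, 30 mm above the bench.
- flange: Loose steel flange, hub up: disc 86 mm in diameter, 10 mm thick, with six dark bolt spots; on it a round hub 44 mm in diameter, its top 34 mm above the underside; bore 30 mm right through; about 0.5 kg. Origin: centre of the underside; z along the bore, to the hub. Once seated, its hub top is 4.5 mm below the cross hole's lower edge.
- clip: Hairpin clip of 5 mm steel wire with a moulded red grip block, lying flat on the bench; about 70 g. Block 26 (x) x 22 (y) x 28 (z) mm; origin: centre of the block's underside, z up. The straight leg leaves the block's front along +x at y = 0, its centre line 2.5 mm above the underside, tapered tip at x = 91 mm. The sprung leg lies on its +y side at the same height.
- clip_seat (a point): Point on the straight leg's centre line at x = 53, y = 0, z = 2.5 mm of the clip; it lies in the middle of the post's hole when the clip is home; let go, the block then sags a few mm. Axes as the clip's.
- clip_tip (a point): Tip of the straight leg (x = 91 mm of the clip).
- clip_leg (a joint): Sprung leg's angle about its root (x 13, y 8.5 mm of the clip), rad: 0 closed, grows as it spreads from the straight leg, to 0.35. It curves round the post at x 53, y 15.7, dips to y 9.3 at x 66, flares to a tip at x 83.5, y 20.5. Spring 2 N m/rad, preload 0.1 N m. Pushing on takes 3 to 8 N and spreads it to about 0.1; it snaps to near 0 when home.
- tape: Bystander: tape measure, 70 x 65 x 34 mm steel case with a stub of yellow blade. Origin under its case.
- hammer: Bystander: hammer, 300 mm long, lying.
- blank: Bystander: copper-coloured flat ring 80 mm in diameter, 8 mm thick, without a hub.
- magnet: Bystander: red triangular welding magnet 70 x 70 x 16 mm.
- wirebrush: Bystander: hand brush, lying.
- nut: Bystander: steel hexagon nut, 28 mm across, 14 mm high.
Things that resemble listed ones, but are neither listed nor needed, are in the scene too. What is shaped like the clip but green or turquoise is not meant.

How it is judged:
On the way:
1. the flange rests flat on the rest, round the post, hub up (horizontal distance between flange and rest below 0.006 m and z of flange in the frame of rest between -0.003 and 0.003 m and z of flange in the frame of fixture above 0.02 m and angle between flange's own z axis and vertical below 0.1 rad), for 0.2 s.
At the end, for the whole second after the job is handed in: Flange flat on the rest round the post, hub up (6 mm sideways, 3 mm in height, 0.1 rad); clip's straight leg through the hole, seat point within 7 mm of its middle, within 0.3 rad of its direction; sprung leg closed round the post (below 0.04 rad); both released and at rest (horizontal distance between flange and rest below 0.006 m and z of flange in the frame of rest between -0.003 and 0.003 m and angle between flange's own z axis and vertical below 0.1 rad and distance between clip_seat and post_hole below 0.007 m and angle between the x axis of clip and the x axis of fixture, either way round below 0.3 rad and value of joint clip_leg below 0.04 rad and linear speed of each of flange, clip below 0.02 m/s); the robot touches nothing.
It fails at once if the flange is dropped (moves faster than 0.7 m/s out of the fingers) (linear speed of flange above 0.7 m/s and contact force between the fingers and flange below 0.2 N).
It fails at once if a bystander is moved by more than 30 mm (distance of any of tape, hammer, blank, magnet, wirebrush, nut from where it was at the start of the episode above 0.03 m).
It also fails if it takes over 69 s, if anything falls off the work surface, if the arm or the gripper's body presses on something with over 40 N, if the wrist force passes 120 N, or if a joint passes its speed limit or range.

## Robot

A 7-joint arm with a two-finger parallel gripper is mounted at the origin on the work surface. World frame = base frame: x ahead of the robot, y to its left, z up, the work surface at z = 0. Lengths are in m, angles in rad, forces in N, time in s.
With the tool pointing down it reaches from about 0.4 to 0.875 m from the base axis. Payload 4.4 kg.
Tool frame: the origin (TCP) lies at the very end of the fingers, on their centre line; the grasp point (between the pads) lies 19 mm behind it; x points along the fingers, z is the direction in which the jaws open and shut, and the axes are right-handed (so a half turn about x gives the same grasp; the last joint's range is limited). The gripper opens to 85 mm and grips with 20 to 120 N. Pads are 22 mm wide; open, the fingers measure 114 mm over their backs; the gripper's body (76 mm by 85 mm) begins 54 mm behind the grasp point. The pads swing forward as they close: fully open they stand 13 mm farther back than shut.
Start: joints at [1.166, 0.628, 0.038, 1.517, -0.027, 0.996, -0.02], TCP at [0.216, -0.613, 0.195] pointing down, gripper open.
Joint ranges: [-3.06, 3.06], [-0.37, 2.12], [-1.25, 1.32], [0.18, 2.47], [-1.1, 4.24], [0.23, 1.98], [-2.94, 2.94]. Speed limits (rad/s): [2.57, 2.57, 3.14, 3.14, 3.14, 3.14, 3.14].

## Interface

Orientations are given as a 3x3 rotation matrix whose columns are the frame's x, y, z axes.
In Python, from plant import sensors, imaging, job, trace gives the robot as it stands. The module is installed in compiled form; this text tells all that it offers.
- The arm moves only by the shell command python3 -m jog 'ROWS' [OPENING]. ROWS is JSON, a list of rows, each an object of numbers: "dx", "dy", "dz": the shift along the world's x, y, z in cm; "wx", "wy", "wz": the turn, a rotation vector about the world's x, y, z in degrees. In form: [{"dx": .., "dy": .., "dz": .., "wx": .., "wy": .., "wz": ..}, ...]. A call has 1 to 5 rows; each row shifts and turns the pose as measured when the row begins; what a row does not reach is not made up. A row lasts 1/10 s, in which the tool goes at most 50 mm and 8.59 degrees, less where a joint would pass 70% of its speed; a pose out of reach is approached as far as the arm can. A call is refused whole if a number of a shift passes 5 or a number of a turn 8.59, either way. A call with a gripper value outside its range is refused whole. OPENING is the closure in counts, from 0 (fully open) to 255 (shut), set as the call begins (- or left out, the last holds). The fingers move at their own pace and stop on an object; the grip force is fixed at half the most. Time passes only in rows, so rows that do not move let the fingers close. It gives the time, the measured TCP pose, the force and the opening at its end, in the units of the state.
- sensors.sense(): the state, without advancing time (a new reading comes with each control period).
- imaging.capture(name): name is "side" or "top"; returns (picture, depth): 420x560x3 uint8, red, green, blue; 420x560 float32, m along the optical axis (not along the pixel's ray), 0 where there is no reading.
- imaging.get_calibration(name): a dict with "fovy" (degrees; the focal length in pixels is half the picture's height over the tangent of half this angle, whatever the lens; pixels are square), "cx", "cy" (the principal point, pixels), "world_from_camera" (4x4, takes a point from camera to world coordinates). Camera axes: x right, y down, z forward; pixel columns grow to the right and rows downward; lengths in m; the calibration is good to about 2 mm. A picture is of the moment at which its call begins. get_calibration takes no time and is no camera call.
- job.close_job(): hands the job in, once; it reports no verdict.
Trained networks look in the newest picture that a camera, given by its name, has taken for a name from the list of things; names that differ only in an ending like _2 or _b are one class to them, and where a whole thing is asked for, a point or a joint stands for the part that bears it (a point fixed in the world has none). Each returns a list of dicts, best first, with "p" (0 to 1); they miss things now and then, are a little off and sometimes report something else, mostly with a low value. They report only what shows in the picture. A call takes as long as a camera call. They do not tell look-alikes from the thing itself.
- trace(camera, thing): "region" (420x560 bool, what is visible of it) and "centre" ([column, row] in pixels, amid what is visible of it).
The state is a dict: "t": time; "qpos": joint angles; "qd": joint speeds; "joint_efforts": joint torques, N m; "position": TCP position; "tcp_rot": TCP orientation; "ft_force": force on the tool from outside, world axes, zero at the start; "moment": the same for the moment, N m; "opening": opening from 0.0 (shut) to 1.0 (fully open).
Only numpy, scipy, OpenCV 4.12 (cv2) and the standard library are available. Lean on these libraries where they do the work, as an engineer would, in place of code of your own. Each camera call takes 0.05 s, during which the arm holds its last target. There are 200 camera calls.

## Working session

There is one attempt and no reset: what is moved stays moved. The work goes in short steps, Python scripts to look and compute and a shell command to move; the robot and the scene stay as the last step left them, time stands still between calls to the robot, and variables do not carry over. Pictures are saved under pics/ and viewed, about 8 in all and at most 12, crops included, and the job is handed in when it is done.

```bash
mkdir -p pics
cat > h.py <<'E'
import numpy as np, cv2
from plant import sensors, imaging, job, trace
def cloud(name,depth):
    c=imaging.get_calibration(name); f=depth.shape[0]/2/np.tan(np.radians(c["fovy"])/2)
    v,u=np.mgrid[:depth.shape[0],:depth.shape[1]]
    P=np.stack([(u-c["cx"])/f*depth,(v-c["cy"])/f*depth,depth],-1)
    M=np.array(c["world_from_camera"]); return P@M[:3,:3].T+M[:3,3]
E
python3 - <<'E'
from h import *
for n in("top","side"):
    p,d=imaging.capture(n); cv2.imwrite(f"pics/{n}0.png",p[...,::-1]); np.save(f"pics/{n}0.npy",d)
    c=imaging.get_calibration(n);print(n,c["fovy"],np.round(c["world_from_camera"],3).tolist())
    W=cloud(n,d)
    for t in("fixture","flange","clip","blank","magnet","tape","nut","hammer","wirebrush"):
        for r in trace(n,t)[:3]:
            R=r["region"]&(d>0); w=W[R]
            print(t,round(r["p"],2),np.round(r["centre"]),np.round(np.median(w,0),3),np.round(w.min(0),3),np.round(w.max(0),3))
s=sensors.sense();print(s["t"],s["position"],np.round(s["tcp_rot"],3).tolist(),s["opening"])
E
```

```text
top 44.84492237365247 [[-0.003, -0.996, 0.086, 0.45], [-1.0, 0.003, -0.004, -0.003], [0.003, -0.086, -0.996, 1.35], [0.0, 0.0, 0.0, 1.0]]
flange 0.8 [383. 233.] [ 0.49  -0.287  0.01 ] [ 0.448 -0.334 -0.004] [ 0.533 -0.247  0.04 ]
clip 0.74 [226. 186.] [0.603 0.128 0.007] [ 0.544  0.102 -0.005] [0.63  0.17  0.033]
clip 0.59 [145. 293.] [0.332 0.34  0.008] [ 0.276  0.291 -0.006] [0.357 0.367 0.033]
clip 0.58 [218. 279.] [0.367 0.145 0.023] [ 0.343  0.124 -0.005] [0.385 0.2   0.035]
blank 0.81 [405. 165.] [ 0.66  -0.319  0.008] [ 0.622 -0.358  0.   ] [ 0.699 -0.279  0.017]
magnet 0.72 [169. 170.] [0.66  0.294 0.016] [ 0.636  0.252 -0.005] [0.697 0.345 0.025]
tape 0.95 [257. 271.] [0.39  0.044 0.033] [ 0.349  0.008 -0.005] [0.428 0.083 0.041]
nut 0.61 [204. 138.] [0.733 0.189 0.012] [ 0.717  0.173 -0.006] [0.75  0.205 0.021]
hammer 0.64 [107. 180.] [0.616 0.44  0.023] [ 0.434  0.398 -0.001] [0.733 0.486 0.033]
wirebrush 0.62 [443. 226.] [ 0.505 -0.439  0.017] [ 0.377 -0.462 -0.001] [ 0.576 -0.418  0.026]
side 54.171805364337835 [[-0.982, -0.107, 0.155, 0.381], [-0.188, 0.553, -0.812, 0.8
[... 436 characters left out ...]
51 0.014] [ 0.27   0.289 -0.001] [0.353 0.367 0.031]
blank 0.72 [265. 163.] [ 0.654 -0.312  0.009] [ 0.619 -0.376 -0.   ] [ 0.695 -0.278  0.013]
magnet 0.86 [194. 299.] [0.655 0.299 0.017] [0.634 0.253 0.001] [0.7   0.347 0.022]
tape 0.85 [340. 239.] [0.382 0.056 0.032] [ 0.284 -0.025 -0.   ] [0.429 0.084 0.04 ]
nut 0.63 [184. 261.] [0.727 0.192 0.014] [0.714 0.174 0.003] [0.74  0.203 0.018]
hammer 0.77 [195. 372.] [0.605 0.451 0.024] [ 0.432  0.381 -0.003] [0.746 0.489 0.03 ]
wirebrush 0.8 [319. 150.] [ 0.487 -0.432  0.017] [ 0.373 -0.488 -0.001] [ 0.578 -0.415  0.024]
1.0 [ 0.21603425 -0.6130587   0.19542369] [[0.0, 0.943, 0.332], [-0.0, 0.332, -0.943], [-1.0, 0.0, 0.0]] 0.9949651173866476
```

View pics/top0.png

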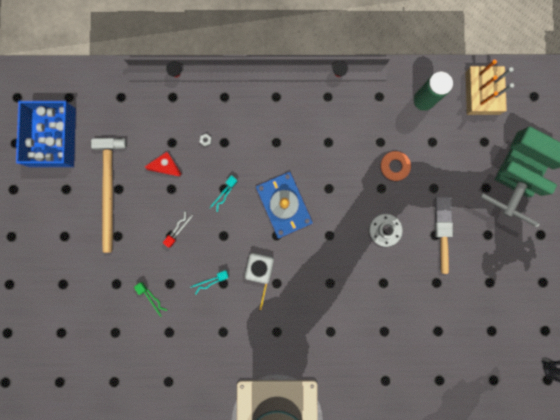

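View pics/side0.png

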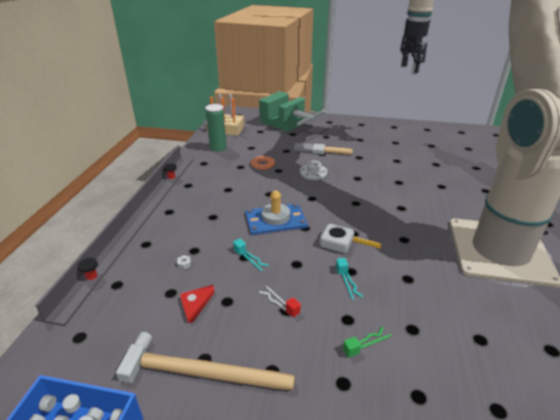

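The top view shows the flange at (386,231), the fixture at (284,203) and the red clip's block at (169,241), with its legs pointing to (190,215). The side view agrees: fixture (275,215), red clip (290,306). The next step is precise measurement.

```bash
cat >> h.py <<'E'
def circ(xy):
    A=np.c_[2*xy,np.ones(len(xy))]; s=np.linalg.lstsq(A,(xy**2).sum(1),rcond=None)[0]; return s[:2],np.sqrt(s[2]+s[:2]@s[:2])
def mec(w): c,r=cv2.minEnclosingCircle((w[:,:2]*1000).astype(np.float32)); return np.round(c,1),round(r,1)
def near(W,x,y,r): return np.hypot(W[...,0]-x,W[...,1]-y)<r
def rect(w):
    r=cv2.minAreaRect((w[:,:2]*1000).astype(np.float32)); return np.round(r[0],1),np.round(r[1],1),round(r[2],1)
E
python3 - <<'E'
from h import *
for n in("top","side"):
    p=cv2.imread(f"pics/{n}0.png"); d=np.load(f"pics/{n}0.npy"); W=cloud(n,d); z=W[...,2]
    hsv=cv2.cvtColor(p,cv2.COLOR_BGR2HSV); H,S,V=[hsv[...,i].astype(int) for i in range(3)]
    print(n)
    m=near(W,.49,-.287,.07)
    print(" bench z",np.median(z[near(W,.49,-.287,.12)&~m&(d>0)]))
    for lo,hi in((.006,.015),(.029,.045)): k=m&(z>lo)&(z<hi); print(" flange",lo,k.sum(),mec(W[k]),W[k].mean(0).round(4))
    m=near(W,.55,-.005,.12)
    b=m&(H>100)&(H<125)&(S>120)&(z<.02); print(" blue",b.sum(),rect(W[b]))
    yl=m&(H>18)&(H<35)&(S>110)&(z<.02); print(" yellow",W[yl].round(3).tolist()[:12])
    k=m&(z>.024)&(z<.036);print(" rest",k.sum(),mec(W[k]))
    for lo in(.05,.06,.07,.08): k=m&(z>lo)&(z<lo+.012); print(" post",lo,k.sum(),W[k].mean(0).round(4) if k.any() else 0, mec(W[k]) if k.any() else 0)
    m=near(W,.48,.26,.14)
    k=m&((H<8)|(H>172))&(S>130)&(W[...,0]<.56); q=k&(z>.02);print(" red",k.sum(),rect(W[k]),q.sum(),rect(W[q]),W[q].mean(0).round(4))
    x0,x1=((150,210),(200,255))[0] if n=="top" else (250,310),0
    np.save(f"pics/W{n}.npy",W)
t=cv2.imread("pics/top0.png")[200:255,150:210]; s=cv2.imread("pics/side0.png")[275:325,250:310]
cv2.imwrite("pics/c1.png",np.hstack([cv2.resize(t,(400,366),interpolation=cv2.INTER_CUBIC),cv2.resize(s,(400,366),interpolation=cv2.INTER_CUBIC)]))
E
```

```text
top
 bench z -0.00048188351393307904
 flange 0.006 522 (array([ 489.6, -287.8]), 66.5) [ 0.4894 -0.2862  0.0098]
 flange 0.029 121 (array([ 489.2, -289.2]), 22.0) [ 0.4893 -0.2891  0.0336]
 blue 1253 (array([558.3, -18.4]), array([152. , 102.5]), 23.2)
 yellow [[0.617, 0.005, 0.016], [0.614, 0.005, 0.016], [0.615, 0.003, 0.013], [0.611, 0.005, 0.019], [0.612, 0.003, 0.012], [0.609, 0.003, 0.012], [0.61, 0.0, 0.011], [0.607, 0.003, 0.013], [0.607, 0.0, 0.013], [0.604, 0.0, 0.013], [0.511, -0.039, 0.019], [0.512, -0.042, 0.009]]
 rest 511 (array([557.4, -21.8]), 36.9)
 post 0.05 5 [ 0.5455 -0.0196  0.0586] (array([546.5, -18.8]), 6.5)
 post 0.06 3 [ 0.5455 -0.0234  0.0635] (array([545.8, -23.8]), 3.9)
 post 0.07 12 [ 0.5564 -0.0228  0.0794] (array([557.3, -21.1]), 12.9)
 post 0.08 79 [ 0.5568 -0.0212  0.0861] (array([557.3, -21.1]), 12.6)
 red 104 (array([462.1, 282.5]), array([30.2, 30.6]), 53.5) 87 (array([462.3, 278. ]), array([21.9, 25.6]), 47.4) [0.4618 0.2778 0.0272]
side
 bench z 0.0014981226694830152
 flange 0.006 214 (array([ 486. , -285.6]), 43.4) [ 0.4851 -0.2735  0.011 ]
 flange 0.029 74 (array([ 485.2, -285.7]), 23.6) [ 0.4868 -0.2861  0.0335]
 blue 736 (array([554.8, -17.3]), array([149.5, 100.6]), 21.8)
 yellow []
 rest 331 (array([553.1, -19.6]), 38.4)
 post 0.05 37 [ 0.5539 -0.011   0.0563] (array([554.6, -16.9]), 11.8)
 post 0.06 38 [ 0.5541 -0.0121  0.0658] (array([555.4, -18.6]), 13.0)
 post 0.07 40 [ 0.5538 -0.0118  0.0758] (array([555.9, -17.6]), 13.0)
 post 0.08 58 [ 0.5538 -0.0157  0.0863] (array([554.7, -18.2]), 13.2)
 red 218 (array([460.3, 282. ]), array([21.3, 26.7]), 51.1) 134 (array([460. , 281.7]), array([20.5, 26.7]), 51.1) [0.4591 0.2832 0.0277]
```

View pics/c1.png

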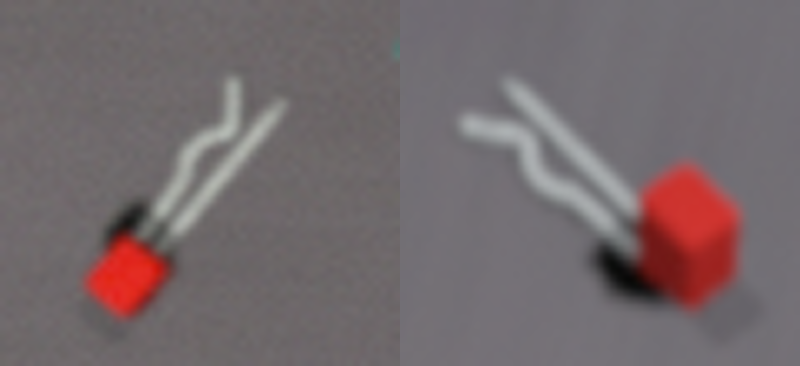

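Both views show the straight leg heading about -39° in the world, with the sprung leg to its left. Averaged estimates (mm):
- Flange: (487.5, -287)
- Fixture: (556, -19.5), yaw about 22.5°
- Clip block: (461, 280)

Next I move above the flange.

```bash
python3 -m jog '[{"dx":2.7,"dy":3.25},{"dx":2.7,"dy":3.25},{"dx":2.7,"dy":3.25},{"dx":2.7,"dy":3.25},{"dx":2.7,"dy":3.25}]' 0; python3 -m jog '[{"dx":2.7,"dy":3.25},{"dx":2.7,"dy":3.25},{"dx":2.7,"dy":3.25},{"dx":2.7,"dy":3.25},{"dx":2.7,"dy":3.25}]'
```

```text
invalid input at $[0]: expected keys dx, dy, dz, wx, wy, wz
invalid input at $[0]: expected keys dx, dy, dz, wx, wy, wz
```

```bash
python3 -m jog '[{"dx":2.7,"dy":3.25,"dz":0,"wx":0,"wy":0,"wz":0},{"dx":2.7,"dy":3.25,"dz":0,"wx":0,"wy":0,"wz":0},{"dx":2.7,"dy":3.25,"dz":0,"wx":0,"wy":0,"wz":0},{"dx":2.7,"dy":3.25,"dz":0,"wx":0,"wy":0,"wz":0},{"dx":2.7,"dy":3.25,"dz":0,"wx":0,"wy":0,"wz":0}]' 0; python3 -m jog '[{"dx":2.7,"dy":3.25,"dz":0,"wx":0,"wy":0,"wz":0},{"dx":2.7,"dy":3.25,"dz":0,"wx":0,"wy":0,"wz":0},{"dx":2.7,"dy":3.25,"dz":0,"wx":0,"wy":0,"wz":0},{"dx":2.7,"dy":3.25,"dz":0,"wx":0,"wy":0,"wz":0},{"dx":2.7,"dy":3.25,"dz":0,"wx":0,"wy":0,"wz":0}]'
```

```text
t: 1.5
position: [0.3469, -0.452, 0.1953]
tcp_rot: [[-0.003, 0.948, 0.318], [-0.006, 0.318, -0.948], [-1.0, -0.005, 0.005]]
ft_force: [0.8, -0.1, -0.1]
opening: 0.999
t: 2.0
position: [0.4871, -0.2828, 0.1966]
tcp_rot: [[-0.001, 0.948, 0.317], [-0.008, 0.317, -0.948], [-1.0, -0.003, 0.007]]
ft_force: [-0.1, -0.7, -0.1]
opening: 1.005
```

```bash
python3 -m jog '[{"dx":0.05,"dy":-0.4,"dz":-4,"wx":0.4,"wy":0,"wz":0},{"dx":0,"dy":0,"dz":-4,"wx":0,"wy":0,"wz":0},{"dx":0,"dy":0,"dz":-4,"wx":0,"wy":0,"wz":0},{"dx":0,"dy":0,"dz":-3,"wx":0,"wy":0,"wz":0},{"dx":0,"dy":0,"dz":0,"wx":0,"wy":0,"wz":0}]'
python3 - <<'E'
from h import *
p,d=imaging.capture("side"); cv2.imwrite("pics/s1.png",cv2.resize(p[120:220,250:390,::-1],(800,571),interpolation=cv2.INTER_CUBIC))
E
```

```text
t: 2.5
position: [0.4983, -0.2774, 0.0449]
tcp_rot: [[0.012, 0.943, 0.334], [-0.0, 0.334, -0.943], [-1.0, 0.011, 0.004]]
ft_force: [0.2, 0.1, -0.0]
opening: 1.0
```

View pics/s1.png

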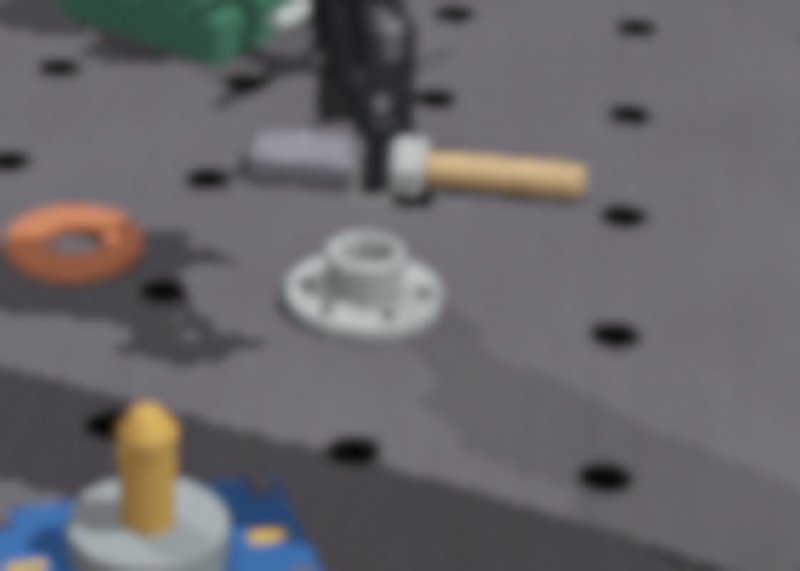

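```bash
cat >> h.py <<'E'
def proj(n,P):
    c=imaging.get_calibration(n); M=np.linalg.inv(np.array(c["world_from_camera"])); q=M[:3,:3]@np.array(P)+M[:3,3]
    f=210/np.tan(np.radians(c["fovy"])/2); return [round(c["cx"]+f*q[0]/q[2],1),round(c["cy"]+f*q[1]/q[2],1)]
E
python3 - <<'E'
from h import *
s=sensors.sense();print(s["t"],s["position"],s["qpos"],s["qd"])
for n in("top","side"):
    c=imaging.get_calibration(n);print(c["cx"],c["cy"],proj(n,s["position"]),proj(n,[.4875,-.287,.034]))
p,d=imaging.capture("side"); cv2.imwrite("pics/s2.png",cv2.resize(p[120:220,250:390,::-1],(800,571),interpolation=cv2.INTER_CUBIC))
E
```

```text
2.55 [ 0.49954867 -0.27818139  0.04670753] [ 0.45567203  0.71486929  0.01061555  1.87825274 -0.02380996  0.53463616
 -0.74682306] [ 0.00333782 -0.05449877  0.00365687 -0.03359777 -0.00072946  0.01787337
  0.00094322]
279.037143705845 201.2265964205554 [np.float64(384.8), np.float64(225.7)] [np.float64(387.3), np.float64(230.6)]
279.21819034827746 202.8109304653235 [np.float64(309.5), np.float64(161.2)] [np.float64(313.5), np.float64(163.9)]
```

View pics/s2.png

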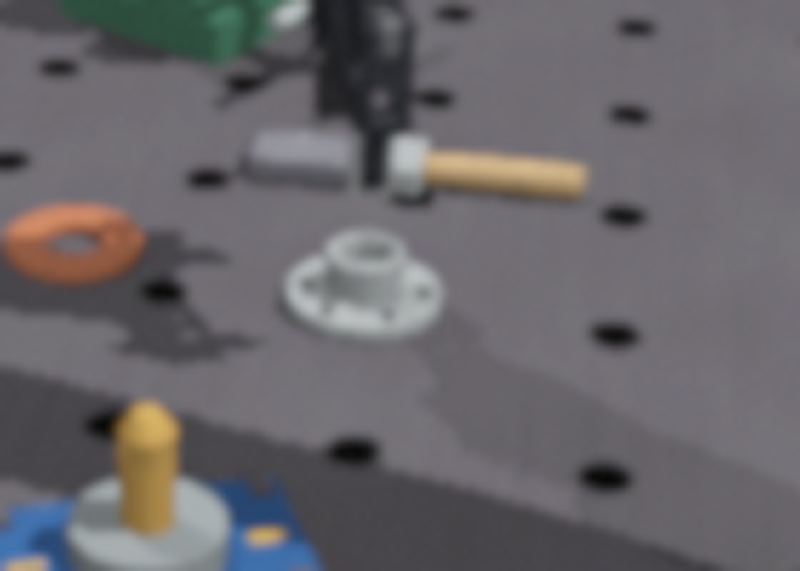

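Run:
```python
from h import *
s=sensors.sense();print(s["t"],s["position"])
for n in("side","top"):
    p,d=imaging.capture(n);W=cloud(n,d)
    m=near(W,.49,-.28,.2)&(W[...,2]>.055)&(W[...,2]<.2)
    v,u=np.nonzero(m);print(n,m.sum(),u.min(),u.max(),v.min(),v.max(),W[m].min(0).round(3),W[m].max(0).round(3))
    if n=="side":
        o=np.argsort(-v)[:300:15]
        for i in o: print(u[i],v[i],W[v[i],u[i]].round(3))
    cv2.imwrite(f"pics/{n}3.png",p[...,::-1])
s=sensors.sense();print(s["t"],s["position"])
```

```text
2.6 [ 0.50086298 -0.27907877  0.04841041]
side 497 303 322 113 153 [ 0.462 -0.35   0.097] [ 0.534 -0.204  0.2  ]
316 153 [ 0.477 -0.237  0.098]
315 151 [ 0.48  -0.23   0.108]
312 149 [ 0.489 -0.229  0.114]
312 147 [ 0.489 -0.232  0.119]
314 145 [ 0.483 -0.223  0.13 ]
314 144 [ 0.483 -0.223  0.134]
316 142 [ 0.476 -0.208  0.148]
312 141 [ 0.489 -0.221  0.143]
317 139 [ 0.474 -0.212  0.155]
311 138 [ 0.493 -0.23   0.148]
310 138 [ 0.506 -0.322  0.104]
320 136 [ 0.467 -0.22   0.161]
320 135 [ 0.467 -0.217  0.166]
310 134 [ 0.498 -0.242  0.155]
306 134 [ 0.519 -0.32   0.118]
318 133 [ 0.473 -0.212  0.173]
316 132 [ 0.478 -0.208  0.178]
319 131 [ 0.471 -0.216  0.178]
309 130 [ 0.501 -0.242  0.167]
312 129 [ 0.494 -0.256  0.164]
top 209 364 389 220 238 [ 0.466 -0.26   0.14 ] [ 0.508 -0.207  0.2  ]
2.7 [ 0.50220137 -0.28004108  0.05012255]
```

The camera puts the finger tips near z≈0.098, but the state says the TCP is at 0.05 and still drifting. I'll let the arm settle and compare again.

```bash
Z='x'; python3 -m jog '[{"dx":0,"dy":0,"dz":0,"wx":0,"wy":0,"wz":0},{"dx":0,"dy":0,"dz":0,"wx":0,"wy":0,"wz":0},{"dx":0,"dy":0,"dz":0,"wx":0,"wy":0,"wz":0}]'
python3 - <<'E'
from h import *
for i in range(3):
    s=sensors.sense();print(s["t"],s["position"],s["qpos"].round(4),s["qd"].round(3))
    p,d=imaging.capture("side");W=cloud("side",d)
    m=near(W,.49,-.28,.2)&(W[...,2]>.055)&(W[...,2]<.2)
    w=W[m]; print(m.sum(),w[:,2].min(), np.sort(w[:,2])[:8].round(3), np.nonzero(m)[0].max())
E
```

```text
t: 3.0
position: [0.505, -0.282, 0.0548]
tcp_rot: [[0.029, 0.943, 0.332], [-0.009, 0.332, -0.943], [-1.0, 0.024, 0.018]]
ft_force: [0.1, -0.9, -0.5]
opening: 1.0
3.0 [ 0.50497435 -0.28200331  0.05475341] [ 0.4564  0.7028  0.0116  1.8729 -0.0236  0.5363 -0.7468] [ 0.001 -0.017  0.002 -0.005 -0.     0.004 -0.002]
449 0.10513482993158185 [0.105 0.106 0.107 0.107 0.107 0.107 0.108 0.108] 151
3.05 [ 0.5050987  -0.28207031  0.05477577] [ 0.4564  0.7028  0.0116  1.8728 -0.0237  0.5362 -0.7468] [ 0.     0.01  -0.001  0.003  0.002 -0.004  0.002]
444 0.10386760612452872 [0.104 0.104 0.105 0.106 0.106 0.107 0.108 0.109] 151
3.1 [ 0.50479368 -0.28192714  0.05442413] [ 0.4564  0.7033  0.0116  1.8731 -0.0237  0.5362 -0.7468] [ 0.     0.01   0.001  0.004  0.    -0.001  0.001]
456 0.10333030552402545 [0.103 0.104 0.104 0.104 0.105 0.105 0.106 0.107] 151
```

Run:
```python
from h import *
d=np.load("pics/side0.npy");W=cloud("side",d)
m=near(W,.216,-.613,.12)&(W[...,2]>.1)&(W[...,2]<.4)
w=W[m];v,u=np.nonzero(m);o=np.argsort(w[:,2])[:12];print(m.sum());print(np.c_[u,v][o].tolist(),w[o].round(3).tolist(),proj("side",[.216,-.613,.195]))
d=np.load("pics/top0.npy");W=cloud("top",d);m=near(W,.216,-.613,.12)&(W[...,2]>.1);print(m.sum(),W[m].min(0) if m.any() else 0)
a=cv2.imread("pics/side0.png")[0:90,360:470];b=cv2.imread("pics/side3.png")[95:185,260:370]
cv2.imwrite("pics/c4.png",np.hstack([cv2.resize(i,(400,327),interpolation=cv2.INTER_CUBIC) for i in(a,b)]))
```

```text
1032
[[405, 66], [406, 66], [417, 74], [415, 74], [416, 74], [414, 74], [403, 66], [402, 66], [413, 74], [404, 66], [402, 65], [417, 73]] [[0.224, -0.66, 0.246], [0.221, -0.657, 0.246], [0.191, -0.57, 0.247], [0.198, -0.568, 0.247], [0.194, -0.568, 0.247], [0.201, -0.566, 0.247], [0.231, -0.651, 0.248], [0.235, -0.649, 0.248], [0.205, -0.561, 0.248], [0.228, -0.649, 0.248], [0.235, -0.658, 0.249], [0.191, -0.573, 0.249]] [np.float64(405.6), np.float64(84.9)]
326 [ 0.18097337 -0.57144588  0.24531962]
```

View pics/c4.png

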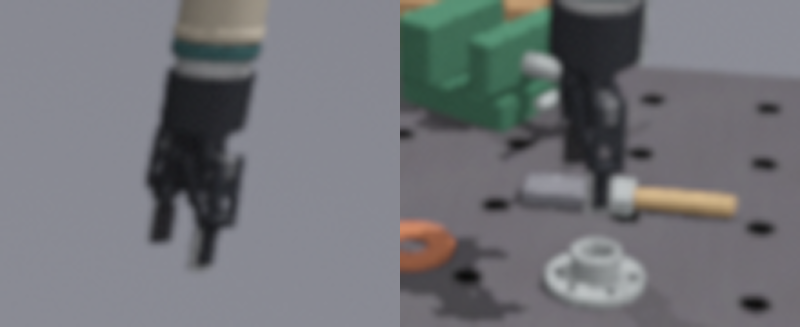

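The offset is constant. At the start, the open tips were 52 mm above the reported TCP by camera, and now they are 50 mm above. They agree horizontally. So the camera governs height: real open-tip z ≈ reported z + 0.050. Next I correct the drift and tilt, then descend slowly.

```bash
python3 -m jog '[{"dx":-1.7,"dy":-0.5,"dz":0,"wx":0.5,"wy":1.6,"wz":0},{"dx":0,"dy":0,"dz":-1.5,"wx":0,"wy":0,"wz":0},{"dx":0,"dy":0,"dz":-1.5,"wx":0,"wy":0,"wz":0},{"dx":0,"dy":0,"dz":0,"wx":0,"wy":0,"wz":0},{"dx":0,"dy":0,"dz":0,"wx":0,"wy":0,"wz":0}]'
python3 - <<'E'
from h import *
p,d=imaging.capture("side");W=cloud("side",d);s=sensors.sense();print(s["position"],s["tcp_rot"][:,0])
m=near(W,.49,-.28,.2)&(W[...,2]>.04)&(W[...,2]<.2);w=W[m];o=np.argsort(w[:,2])[:8];print(w[o].round(3).tolist())
E
```

```text
t: 3.65
position: [0.4833, -0.2885, 0.0229]
tcp_rot: [[-0.007, 0.944, 0.331], [0.001, 0.331, -0.944], [-1.0, -0.006, -0.003]]
ft_force: [-0.3, -0.5, 0.2]
opening: 1.003
[ 0.48309162 -0.28847613  0.02291825] [-0.00720863  0.00114509 -0.99997336]
[[0.497, -0.334, 0.072], [0.465, -0.25, 0.073], [0.493, -0.333, 0.073], [0.503, -0.33, 0.073], [0.499, -0.328, 0.074], [0.462, -0.246, 0.075], [0.468, -0.244, 0.076], [0.459, -0.245, 0.076]]
```

```bash
python3 -m jog '[{"dx":0.45,"dy":0.2,"dz":0,"wx":0,"wy":-0.4,"wz":0},{"dx":0,"dy":0,"dz":-1.2,"wx":0,"wy":0,"wz":0},{"dx":0,"dy":0,"dz":-1.2,"wx":0,"wy":0,"wz":0},{"dx":0,"dy":0,"dz":-1,"wx":0,"wy":0,"wz":0},{"dx":0,"dy":0,"dz":0,"wx":0,"wy":0,"wz":0}]';python3 -m jog '[{"dx":0,"dy":0,"dz":-0.5,"wx":0,"wy":0,"wz":0},{"dx":0,"dy":0,"dz":0,"wx":0,"wy":0,"wz":0}]'
python3 - <<'E'
from h import *
p,d=imaging.capture("side");W=cloud("side",d);s=sensors.sense();print(s["position"],s["tcp_rot"][:,0])
cv2.imwrite("pics/s5.png",cv2.resize(p[100:200,250:390,::-1],(700,500),interpolation=cv2.INTER_CUBIC))
E
```

```text
t: 4.2
position: [0.4887, -0.2862, -0.0131]
tcp_rot: [[0.002, 0.943, 0.332], [0.001, 0.332, -0.943], [-1.0, 0.002, -0.0]]
ft_force: [0.1, 0.0, 0.5]
opening: 0.997
t: 4.4
position: [0.4883, -0.286, -0.0192]
tcp_rot: [[0.001, 0.943, 0.332], [0.001, 0.332, -0.943], [-1.0, 0.001, -0.001]]
ft_force: [0.5, 0.4, 0.8]
opening: 1.001
[ 0.4886641  -0.28618533 -0.01883476] [ 1.38331867e-03  8.28741037e-04 -9.99998700e-01]
```

View pics/s5.png

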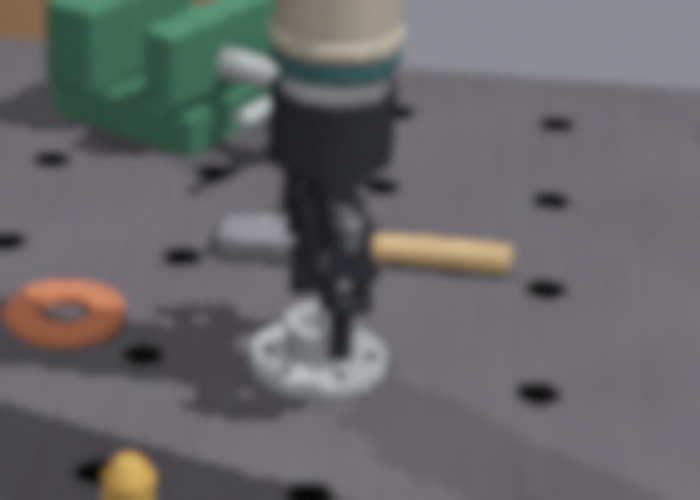

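The finger flanks the hub at crop (340,350), with its tip just above the disc. I go down slightly more and close.

```bash
python3 -m jog '[{"dx":0,"dy":0,"dz":-0.6,"wx":0,"wy":0,"wz":0},{"dx":0,"dy":0,"dz":0,"wx":0,"wy":0,"wz":0}]'; python3 -m jog '[{"dx":0,"dy":0,"dz":0,"wx":0,"wy":0,"wz":0},{"dx":0,"dy":0,"dz":0,"wx":0,"wy":0,"wz":0},{"dx":0,"dy":0,"dz":0,"wx":0,"wy":0,"wz":0},{"dx":0,"dy":0,"dz":0,"wx":0,"wy":0,"wz":0},{"dx":0,"dy":0,"dz":0,"wx":0,"wy":0,"wz":0}]' 255;python3 -m jog '[{"dx":0,"dy":0,"dz":0,"wx":0,"wy":0,"wz":0},{"dx":0,"dy":0,"dz":0,"wx":0,"wy":0,"wz":0},{"dx":0,"dy":0,"dz":0,"wx":0,"wy":0,"wz":0},{"dx":0,"dy":0,"dz":0,"wx":0,"wy":0,"wz":0},{"dx":0,"dy":0,"dz":0,"wx":0,"wy":0,"wz":0}]'
```

```text
t: 4.65
position: [0.4891, -0.2865, -0.0248]
tcp_rot: [[0.002, 0.943, 0.332], [0.0, 0.332, -0.943], [-1.0, 0.002, 0.001]]
ft_force: [-0.2, -0.4, 0.1]
opening: 1.0
t: 5.15
position: [0.4898, -0.2873, -0.0237]
tcp_rot: [[0.004, 0.944, 0.331], [-0.001, 0.331, -0.944], [-1.0, 0.004, 0.002]]
ft_force: [0.2, -0.7, -2.9]
opening: 0.493
t: 5.65
position: [0.4898, -0.2873, -0.0238]
tcp_rot: [[0.004, 0.943, 0.331], [-0.001, 0.331, -0.943], [-1.0, 0.004, 0.002]]
ft_force: [-0.2, -0.1, 1.0]
opening: 0.488
```

```bash
python3 -m jog '[{"dx":0,"dy":0,"dz":1.5,"wx":0,"wy":0,"wz":0},{"dx":0,"dy":0,"dz":3,"wx":0,"wy":0,"wz":0},{"dx":0,"dy":0,"dz":3,"wx":0,"wy":0,"wz":0},{"dx":0,"dy":0,"dz":3,"wx":0,"wy":0,"wz":0},{"dx":0,"dy":0,"dz":1.5,"wx":0,"wy":0,"wz":0}]'; python3 -m jog '[{"dx":0,"dy":0,"dz":0.5,"wx":0,"wy":0,"wz":0},{"dx":0,"dy":0,"dz":0,"wx":0,"wy":0,"wz":0}]'
```

```text
t: 6.15
position: [0.4841, -0.284, 0.0981]
tcp_rot: [[-0.007, 0.943, 0.332], [0.005, 0.332, -0.943], [-1.0, -0.005, -0.007]]
ft_force: [0.8, 0.1, -5.2]
opening: 0.495
t: 6.35
position: [0.4846, -0.2842, 0.1061]
tcp_rot: [[-0.004, 0.943, 0.332], [0.003, 0.332, -0.943], [-1.0, -0.003, -0.005]]
ft_force: [0.4, -0.9, -5.6]
opening: 0.494
```

```bash
python3 -m jog '[{"dx":0.6,"dy":2,"dz":0,"wx":0,"wy":0,"wz":0},{"dx":0.9,"dy":3.4,"dz":0,"wx":0,"wy":0,"wz":0},{"dx":0.9,"dy":3.4,"dz":0,"wx":0,"wy":0,"wz":0},{"dx":0.9,"dy":3.4,"dz":0,"wx":0,"wy":0,"wz":0},{"dx":0.9,"dy":3.4,"dz":0,"wx":0,"wy":0,"wz":0}]'; python3 -m jog '[{"dx":0.9,"dy":3.4,"dz":0,"wx":0,"wy":0,"wz":0},{"dx":0.9,"dy":3.4,"dz":0,"wx":0,"wy":0,"wz":0},{"dx":0.6,"dy":2,"dz":0,"wx":0,"wy":0,"wz":0},{"dx":0.3,"dy":1,"dz":0,"wx":0,"wy":0,"wz":0},{"dx":0,"dy":0,"dz":0,"wx":0,"wy":0,"wz":0}]'
```

```text
t: 6.85
position: [0.5205, -0.1309, 0.1014]
tcp_rot: [[-0.014, 0.948, 0.318], [0.001, 0.318, -0.948], [-1.0, -0.013, -0.005]]
ft_force: [1.0, 0.6, -4.6]
opening: 0.49
t: 7.35
position: [0.5443, -0.0206, 0.0955]
tcp_rot: [[-0.025, 0.944, 0.328], [0.005, 0.328, -0.945], [-1.0, -0.022, -0.013]]
ft_force: [-0.1, -0.7, -5.1]
opening: 0.494
```

```bash
python3 -m jog '[{"dx":1.3,"dy":0.1,"dz":0.8,"wx":-0.3,"wy":-1.4,"wz":0},{"dx":0,"dy":0,"dz":0,"wx":0,"wy":0,"wz":0},{"dx":0,"dy":0,"dz":0,"wx":0,"wy":0,"wz":0}]'
python3 - <<'E'
from h import *
s=sensors.sense();print(s["position"],s["tcp_rot"][:,0].round(4))
for n in("top","side"):
    p,d=imaging.capture(n);W=cloud(n,d);z=W[...,2];m=near(W,.55,-.02,.1)
    S=cv2.cvtColor(p,cv2.COLOR_RGB2HSV)
    for lo,hi in((.11,.122),(.122,.131),(.131,.141),(.141,.15),(.15,.158)):
        k=m&(z>lo)&(z<hi);print(n,lo,k.sum(),mec(W[k]) if k.any() else 0)
    for r in trace(n,"flange")[:1]:
        R=r["region"]&(d>0)&near(W,.55,-.02,.1)&(z>.1);w=W[R];print("tr",round(r["p"],2),mec(w),w.min(0).round(4),w.max(0).round(4))
    cv2.imwrite(f"pics/{n}6.png",p[...,::-1])
a=cv2.imread("pics/side6.png")[110:240,200:350]; cv2.imwrite("pics/s6.png",cv2.resize(a,(690,598),interpolation=cv2.INTER_CUBIC))
E
```

```text
t: 7.65
position: [0.5567, -0.0244, 0.1033]
tcp_rot: [[-0.001, 0.946, 0.323], [-0.004, 0.323, -0.946], [-1.0, -0.002, 0.003]]
ft_force: [-0.8, 0.7, -4.2]
opening: 0.491
[ 0.55671208 -0.02442345  0.10326318] [-0.0014 -0.0036 -1.    ]
top 0.11 0 0
top 0.122 0 0
top 0.131 0 0
top 0.141 0 0
top 0.15 0 0
side 0.11 0 0
side 0.122 15 (array([550.9,  -6.8]), 36.9)
side 0.131 366 (array([553. , -23.9]), 44.8)
side 0.141 38 (array([545.1,  -8.1]), 28.2)
side 0.15 57 (array([555.8, -11.9]), 24.0)
tr 0.86 (array([553. , -23.9]), 44.8) [ 0.5118 -0.0655  0.1285] [0.5955 0.0207 0.1707]
```

View pics/s6.png

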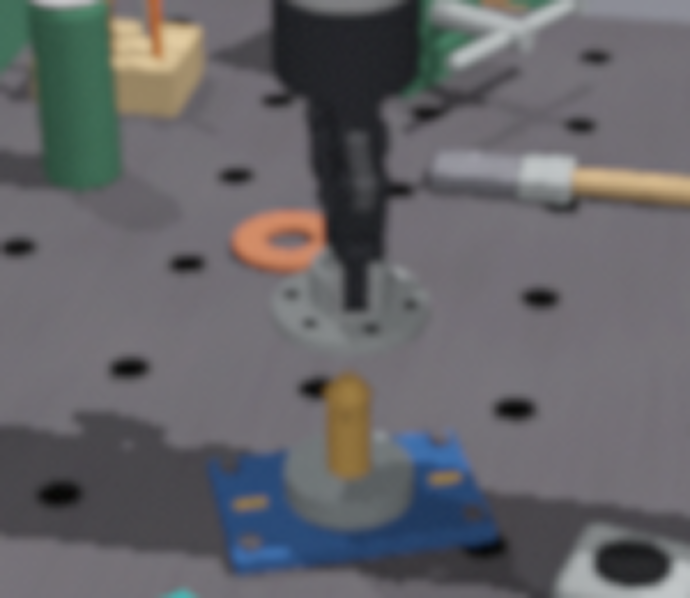

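The flange is held level above the post. In the side frame its centre is (553.4,-23) and the post is at (554.7,-18), so the correction is about +1.5 and +4.7 mm.

```bash
python3 -m jog '[{"dx":0.15,"dy":0.5,"dz":0,"wx":0.2,"wy":0,"wz":0},{"dx":0,"dy":0,"dz":-1,"wx":0,"wy":0,"wz":0},{"dx":0,"dy":0,"dz":-1,"wx":0,"wy":0,"wz":0},{"dx":0,"dy":0,"dz":-0.5,"wx":0,"wy":0,"wz":0},{"dx":0,"dy":0,"dz":0,"wx":0,"wy":0,"wz":0}]'
python3 - <<'E'
from h import *
s=sensors.sense();print(s["position"],s["tcp_rot"][:,0].round(4))
p,d=imaging.capture("side");W=cloud("side",d);z=W[...,2]
for r in trace("side","flange")[:1]:
    R=r["region"]&(d>0)&near(W,.55,-.02,.1)&(z>.08);w=W[R];k=z[R]<.117;print("tr",round(r["p"],2),mec(w[k]),w[k].min(0).round(4),w[k].max(0).round(4))
E
```

```text
t: 8.35
position: [0.5578, -0.0183, 0.0754]
tcp_rot: [[-0.002, 0.946, 0.324], [0.001, 0.324, -0.946], [-1.0, -0.002, -0.002]]
ft_force: [-0.1, -0.6, -4.9]
opening: 0.498
[ 0.55776933 -0.01827568  0.07542932] [-0.0024  0.0012 -1.    ]
tr 0.95 (array([553.9, -17.7]), 44.3) [ 0.5127 -0.0577  0.1003] [0.597  0.0253 0.1168]
```

```bash
python3 -m jog '[{"dx":0.02,"dy":-0.1,"dz":0,"wx":0,"wy":0,"wz":0},{"dx":0,"dy":0,"dz":-0.7,"wx":0,"wy":0,"wz":0},{"dx":0,"dy":0,"dz":-0.7,"wx":0,"wy":0,"wz":0},{"dx":0,"dy":0,"dz":-0.6,"wx":0,"wy":0,"wz":0},{"dx":0,"dy":0,"dz":0,"wx":0,"wy":0,"wz":0}]'; python3 -m jog '[{"dx":0,"dy":0,"dz":-0.6,"wx":0,"wy":0,"wz":0},{"dx":0,"dy":0,"dz":0,"wx":0,"wy":0,"wz":0}]'
```

```text
t: 8.95
position: [0.5592, -0.0195, 0.0552]
tcp_rot: [[0.0, 0.946, 0.324], [0.001, 0.324, -0.946], [-1.0, 0.001, -0.001]]
ft_force: [0.6, 0.7, -5.5]
opening: 0.492
t: 9.15
position: [0.5589, -0.0195, 0.0484]
tcp_rot: [[-0.0, 0.946, 0.324], [0.001, 0.324, -0.946], [-1.0, 0.0, -0.001]]
ft_force: [-0.6, -0.2, -4.7]
opening: 0.495
```

No contact force at underside ≈72 mm, so the post is inside the bore. Continuing down.

```bash
python3 -m jog '[{"dx":0,"dy":0,"dz":-0.7,"wx":0,"wy":0,"wz":0},{"dx":0,"dy":0,"dz":-0.7,"wx":0,"wy":0,"wz":0},{"dx":0,"dy":0,"dz":-0.7,"wx":0,"wy":0,"wz":0},{"dx":0,"dy":0,"dz":-0.7,"wx":0,"wy":0,"wz":0},{"dx":0,"dy":0,"dz":-0.3,"wx":0,"wy":0,"wz":0}]'; python3 -m jog '[{"dx":0,"dy":0,"dz":-0.3,"wx":0,"wy":0,"wz":0},{"dx":0,"dy":0,"dz":0,"wx":0,"wy":0,"wz":0}]'
```

```text
t: 9.65
position: [0.5594, -0.0195, 0.015]
tcp_rot: [[0.001, 0.946, 0.324], [0.001, 0.324, -0.946], [-1.0, 0.001, -0.001]]
ft_force: [-0.2, -0.5, -4.9]
opening: 0.492
t: 9.85
position: [0.5591, -0.0195, 0.011]
tcp_rot: [[-0.0, 0.946, 0.324], [0.001, 0.324, -0.946], [-1.0, 0.0, -0.001]]
ft_force: [-0.9, 0.1, -5.5]
opening: 0.492
```

```bash
python3 -m jog '[{"dx":0,"dy":0,"dz":-0.3,"wx":0,"wy":0,"wz":0},{"dx":0,"dy":0,"dz":0,"wx":0,"wy":0,"wz":0}]'
```

```text
t: 10.05
position: [0.5596, -0.0195, 0.008]
tcp_rot: [[0.001, 0.946, 0.324], [0.001, 0.324, -0.946], [-1.0, 0.001, -0.001]]
ft_force: [-0.0, 0.6, -4.8]
opening: 0.494
```

```bash
python3 -m jog '[{"dx":0,"dy":0,"dz":-0.2,"wx":0,"wy":0,"wz":0},{"dx":0,"dy":0,"dz":-0.1,"wx":0,"wy":0,"wz":0}]'
```

```text
t: 10.25
position: [0.5598, -0.0195, 0.0062]
tcp_rot: [[0.001, 0.946, 0.324], [0.001, 0.324, -0.946], [-1.0, 0.002, -0.001]]
ft_force: [-3.9, 1.7, 10.3]
opening: 0.492
```

```bash
python3 -m jog '[{"dx":0,"dy":0,"dz":-0.2,"wx":0,"wy":0,"wz":0},{"dx":0,"dy":0,"dz":0,"wx":0,"wy":0,"wz":0}]'
```

```text
t: 10.45
position: [0.5599, -0.0195, 0.0069]
tcp_rot: [[0.002, 0.946, 0.324], [0.001, 0.324, -0.946], [-1.0, 0.002, -0.001]]
ft_force: [-0.8, 0.3, -5.7]
opening: 0.493
```

Contact came at z=0.0062, as predicted, with +10 N. I press down lightly and release, then lift.

```bash
python3 -m jog '[{"dx":0,"dy":0,"dz":-0.15,"wx":0,"wy":0,"wz":0}]' 60; python3 -m jog '[{"dx":0,"dy":0,"dz":0,"wx":0,"wy":0,"wz":0},{"dx":0,"dy":0,"dz":0,"wx":0,"wy":0,"wz":0},{"dx":0,"dy":0,"dz":0,"wx":0,"wy":0,"wz":0},{"dx":0,"dy":0,"dz":0,"wx":0,"wy":0,"wz":0}]' 0;  python3 -m jog '[{"dx":0,"dy":0,"dz":1.5,"wx":0,"wy":0,"wz":0},{"dx":0,"dy":0,"dz":3,"wx":0,"wy":0,"wz":0},{"dx":0,"dy":0,"dz":4,"wx":0,"wy":0,"wz":0},{"dx":0,"dy":0,"dz":4,"wx":0,"wy":0,"wz":0},{"dx":0,"dy":0,"dz":3,"wx":0,"wy":0,"wz":0}]'
```

```text
t: 10.55
position: [0.5608, -0.0195, 0.0062]
tcp_rot: [[0.004, 0.946, 0.324], [0.001, 0.324, -0.946], [-1.0, 0.004, 0.0]]
ft_force: [-0.1, 0.2, -0.2]
opening: 0.647
t: 10.95
position: [0.563, -0.0196, 0.0069]
tcp_rot: [[0.008, 0.946, 0.324], [0.001, 0.324, -0.946], [-1.0, 0.008, 0.002]]
ft_force: [-0.1, -0.3, 0.5]
opening: 0.999
t: 11.45
position: [0.5586, -0.0196, 0.1662]
tcp_rot: [[-0.001, 0.946, 0.323], [0.001, 0.323, -0.946], [-1.0, -0.0, -0.001]]
ft_force: [0.9, -0.2, 0.1]
opening: 1.001
```

Run:
```python
from h import *
for n in("top","side"):
    p,d=imaging.capture(n);W=cloud(n,d);z=W[...,2]
    r=trace(n,"flange")
    for q in r[:1]:
        R=q["region"]&(d>0)&near(W,.55,-.02,.1)
        for lo,hi in((.032,.047),(.057,.07)): k=R&(z>lo)&(z<hi);print(n,round(q["p"],2),lo,k.sum(),mec(W[k]) if k.any() else 0,np.median(z[k]))
    # straight leg line via ray-plane z=.0025
    c=imaging.get_calibration(n);M=np.array(c["world_from_camera"]);f=210/np.tan(np.radians(c["fovy"])/2)
    hsv=cv2.cvtColor(p,cv2.COLOR_RGB2HSV)
    v,u=np.mgrid[:420,:560];D=np.stack([(u-c["cx"])/f,(v-c["cy"])/f,np.ones_like(u,float)],-1)@M[:3,:3].T
    t=(.0025-M[2,3])/D[...,2];G=D*t[...,None]+M[:3,3]
    h=np.radians(-39.5);e=np.array([np.cos(h),np.sin(h)]);o=np.array([-e[1],e[0]])
    rel=G[...,:2]-np.array([.461,.280]);a=rel@e;b=rel@o
    w=p.astype(float).mean(2);k=(a>.03)&(a<.088)&(abs(b)<.0085)
    bg=np.median(w[(a>.03)&(a<.08)&(b<-.012)&(b>-.03)]);wt=np.clip(w-bg-12,0,None)*k
    # per-slice weighted center close to line b~0
    s=np.polyfit(a[k],b[k],1,w=np.sqrt(wt[k]));print(n,"heading",-39.5+np.degrees(s[0]),"b at 0.05",np.polyval(s,.05))
    for lo in range(20,100,8):
        kk=(a>lo/1e3)&(a<(lo+8)/1e3)&(abs(b)<.007);print(lo,kk.sum(),((b*wt0).sum()/wt0.sum()*1e3).round(1) if (wt0:=np.clip(w-bg-12,0,None)*kk).sum()>0 else None,end="; ")
    print()
```

```text
top heading -39.17695506886692 b at 0.05 0.0012101700045786792
20 16 1.1; 28 16 0.9; 36 15 0.7; 44 18 1.1; 52 14 0.9; 60 17 0.8; 68 17 1.3; 76 14 1.0; 84 17 0.8; 92 16 None; 
side 0.7 0.032 350 (array([557. , -17.6]), 42.6) 0.04131541629187513
side 0.7 0.057 86 (array([556. , -16.2]), 21.2) 0.06422455675334043
side heading -41.049083720527484 b at 0.05 0.00017003632026315707
20 22 2.7; 28 21 -0.1; 36 19 -0.9; 44 18 -2.0; 52 18 -2.9; 60 20 -0.3; 68 18 0.0; 76 18 -2.1; 84 17 -3.0; 92 17 None;
```

```bash
python3 -m jog '[{"dx":-1,"dy":3,"dz":0,"wx":0,"wy":0,"wz":-6},{"dx":-1.3,"dy":4,"dz":0,"wx":0,"wy":0,"wz":-7.5},{"dx":-1.3,"dy":4,"dz":0,"wx":0,"wy":0,"wz":-7.5},{"dx":-1.3,"dy":4,"dz":0,"wx":0,"wy":0,"wz":-7.5},{"dx":-1.3,"dy":4,"dz":0,"wx":0,"wy":0,"wz":-7.5}]'; python3 -m jog '[{"dx":-1.3,"dy":4,"dz":0,"wx":0,"wy":0,"wz":-7.5},{"dx":-1.3,"dy":4,"dz":0,"wx":0,"wy":0,"wz":-7.5},{"dx":-0.9,"dy":2,"dz":0,"wx":0,"wy":0,"wz":-6},{"dx":0,"dy":0.5,"dz":0,"wx":0,"wy":0,"wz":-1},{"dx":0,"dy":0,"dz":0,"wx":0,"wy":0,"wz":0}]'
```

```text
t: 12.15
position: [0.4909, 0.1656, 0.159]
tcp_rot: [[-0.012, 0.943, -0.333], [-0.003, -0.333, -0.943], [-1.0, -0.01, 0.007]]
ft_force: [0.7, 0.8, -0.2]
opening: 0.998
t: 12.65
position: [0.4456, 0.2787, 0.1524]
tcp_rot: [[-0.026, 0.746, -0.665], [-0.004, -0.666, -0.746], [-1.0, -0.016, 0.02]]
ft_force: [-0.4, -0.5, -0.1]
opening: 1.002
```

Flange confirmed seated (disc top ≈ 40 mm, within 2 mm of the post). The clip heading from the top view is a clean -39.5°. Now I align over the block and descend.

```bash
python3 -m jog '[{"dx":1.6,"dy":0.2,"dz":0,"wx":0.2,"wy":-1.5,"wz":2.2},{"dx":0,"dy":0,"dz":-2.5,"wx":0,"wy":0,"wz":0},{"dx":0,"dy":0,"dz":-2.5,"wx":0,"wy":0,"wz":0},{"dx":0,"dy":0,"dz":-2.5,"wx":0,"wy":0,"wz":0},{"dx":0,"dy":0,"dz":-2.5,"wx":0,"wy":0,"wz":0}]'; python3 -m jog '[{"dx":0,"dy":0,"dz":-1.5,"wx":0,"wy":0,"wz":0},{"dx":0,"dy":0,"dz":0,"wx":0,"wy":0,"wz":0},{"dx":0,"dy":0,"dz":0,"wx":0,"wy":0,"wz":0}]'
```

```text
t: 13.15
position: [0.4688, 0.2709, 0.0512]
tcp_rot: [[0.008, 0.772, -0.636], [-0.003, -0.636, -0.772], [-1.0, 0.008, -0.003]]
ft_force: [0.0, 0.0, -0.5]
opening: 0.998
t: 13.45
position: [0.4689, 0.262, 0.0322]
tcp_rot: [[0.002, 0.769, -0.639], [-0.01, -0.639, -0.769], [-1.0, 0.008, 0.007]]
ft_force: [-0.8, 0.3, 0.2]
opening: 1.001
```

```bash
python3 -m jog '[{"dx":-0.75,"dy":1.85,"dz":0,"wx":0.6,"wy":0.1,"wz":0.2},{"dx":0,"dy":0,"dz":0,"wx":0,"wy":0,"wz":0},{"dx":0,"dy":0,"dz":0,"wx":0,"wy":0,"wz":0}]'
python3 - <<'E'
from h import *
s=sensors.sense();print(s["position"],s["tcp_rot"].round(4)[:,0])
for n in("top","side"):
    p,d=imaging.capture(n);W=cloud(n,d);z=W[...,2]
    hsv=cv2.cvtColor(p,cv2.COLOR_RGB2HSV)
    k=near(W,.461,.28,.03)&((hsv[...,0]<8)|(hsv[...,0]>172))&(hsv[...,1]>130)&(z>.02); print(n,k.sum(),W[k].mean(0).round(4) if k.any() else 0)
    m=near(W,.46,.28,.09)&(z>.07)&(z<.12);w=W[m];o=np.argsort(w[:,2])[:14];print(w[o].round(3).tolist())
    if n=="side": cv2.imwrite("pics/s7.png",cv2.resize(p[240:340,220:360,::-1],(700,500),interpolation=cv2.INTER_CUBIC))
E
```

```text
t: 13.75
position: [0.463, 0.2811, 0.0344]
tcp_rot: [[0.003, 0.771, -0.637], [0.002, -0.637, -0.771], [-1.0, 0.001, -0.004]]
ft_force: [0.7, -0.9, 0.4]
opening: 0.998
[0.46301085 0.28107579 0.0344429 ] [ 0.0032  0.0025 -1.    ]
top 34 [0.4661 0.2716 0.0305]
[[0.445, 0.24, 0.088], [0.435, 0.234, 0.092], [0.44, 0.236, 0.095], [0.442, 0.236, 0.096], [0.445, 0.239, 0.103], [0.435, 0.234, 0.106], [0.442, 0.236, 0.107], [0.445, 0.24, 0.111], [0.435, 0.248, 0.118]]
side 130 [0.4593 0.2827 0.0276]
[[0.432, 0.248, 0.085], [0.439, 0.244, 0.085], [0.439, 0.242, 0.086], [0.434, 0.248, 0.087], [0.441, 0.241, 0.087], [0.488, 0.323, 0.087], [0.426, 0.252, 0.087], [0.436, 0.246, 0.087], [0.43, 0.253, 0.087], [0.428, 0.253, 0.088], [0.432, 0.249, 0.088], [0.437, 0.244, 0.088], [0.428, 0.251, 0.088], [0.43, 0.252, 0.089]]
```

View pics/s7.png

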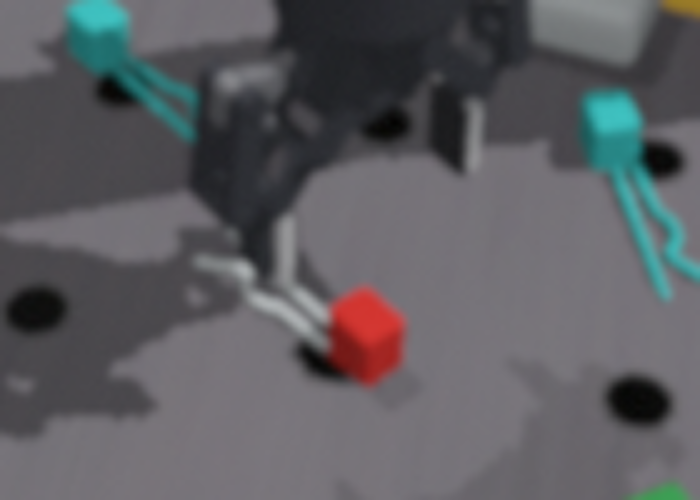

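Fingers straddle the block line (finger tips at crop (285,285) and (470,170), block at (368,335)). Descending.

```bash
python3 -m jog '[{"dx":-0.15,"dy":-0.05,"dz":-0.8,"wx":0,"wy":0.1,"wz":0},{"dx":0,"dy":0,"dz":-0.8,"wx":0,"wy":0,"wz":0},{"dx":0,"dy":0,"dz":-0.8,"wx":0,"wy":0,"wz":0},{"dx":0,"dy":0,"dz":0,"wx":0,"wy":0,"wz":0},{"dx":0,"dy":0,"dz":0,"wx":0,"wy":0,"wz":0}]'
```

```text
t: 14.35
position: [0.4609, 0.2805, 0.008]
tcp_rot: [[0.001, 0.771, -0.637], [0.002, -0.637, -0.771], [-1.0, -0.001, -0.002]]
ft_force: [0.1, 0.2, 0.2]
opening: 1.003
```

```bash
python3 -m jog '[{"dx":0,"dy":0,"dz":-0.8,"wx":-0.1,"wy":0,"wz":0},{"dx":0,"dy":0,"dz":-0.8,"wx":0,"wy":0,"wz":0},{"dx":0,"dy":0,"dz":-0.8,"wx":0,"wy":0,"wz":0},{"dx":0,"dy":0,"dz":-0.8,"wx":0,"wy":0,"wz":0},{"dx":0,"dy":0,"dz":-0.2,"wx":0,"wy":0,"wz":0}]';python3 -m jog '[{"dx":0,"dy":0,"dz":0,"wx":0,"wy":0,"wz":0}]'
```

```text
t: 14.85
position: [0.4611, 0.2804, -0.0289]
tcp_rot: [[0.001, 0.771, -0.637], [0.0, -0.637, -0.771], [-1.0, 0.001, -0.001]]
ft_force: [0.1, -0.0, -0.0]
opening: 0.999
t: 14.95
position: [0.4608, 0.2802, -0.0295]
tcp_rot: [[0.0, 0.771, -0.637], [-0.0, -0.637, -0.771], [-1.0, 0.0, -0.0]]
ft_force: [-0.9, 0.2, 0.2]
opening: 1.0
```

```bash
python3 -m jog '[{"dx":0,"dy":0,"dz":0,"wx":0,"wy":0,"wz":0},{"dx":0,"dy":0,"dz":0,"wx":0,"wy":0,"wz":0},{"dx":0,"dy":0,"dz":0,"wx":0,"wy":0,"wz":0},{"dx":0,"dy":0,"dz":0,"wx":0,"wy":0,"wz":0},{"dx":0,"dy":0,"dz":0,"wx":0,"wy":0,"wz":0}]' 255;python3 -m jog '[{"dx":0,"dy":0,"dz":0,"wx":0,"wy":0,"wz":0},{"dx":0,"dy":0,"dz":0,"wx":0,"wy":0,"wz":0},{"dx":0,"dy":0,"dz":0,"wx":0,"wy":0,"wz":0},{"dx":0,"dy":0,"dz":0,"wx":0,"wy":0,"wz":0},{"dx":0,"dy":0,"dz":0,"wx":0,"wy":0,"wz":0}]'
```

```text
t: 15.45
position: [0.4616, 0.2806, -0.0285]
tcp_rot: [[0.002, 0.771, -0.637], [0.001, -0.637, -0.771], [-1.0, 0.001, -0.002]]
ft_force: [-0.2, -0.5, -1.4]
opening: 0.24
t: 15.95
position: [0.4614, 0.2806, -0.0285]
tcp_rot: [[0.002, 0.771, -0.637], [0.001, -0.637, -0.771], [-1.0, 0.001, -0.002]]
ft_force: [-0.4, -0.1, -0.0]
opening: 0.242
```

Block gripped (opening ≈ 21 mm). Lift, then swing to the pre-insertion pose.

```bash
python3 -m jog '[{"dx":0,"dy":0,"dz":1.5,"wx":0,"wy":0,"wz":0},{"dx":0,"dy":0,"dz":3,"wx":0,"wy":0,"wz":0},{"dx":0,"dy":0,"dz":3,"wx":0,"wy":0,"wz":0},{"dx":0,"dy":0,"dz":3,"wx":0,"wy":0,"wz":0},{"dx":0,"dy":0,"dz":1.5,"wx":0,"wy":0,"wz":0}]'; python3 -m jog '[{"dx":0,"dy":-2.5,"dz":0,"wx":0,"wy":0,"wz":5},{"dx":0,"dy":-3.8,"dz":0,"wx":0,"wy":0,"wz":7},{"dx":0,"dy":-3.8,"dz":0,"wx":0,"wy":0,"wz":7},{"dx":0,"dy":-3.8,"dz":0,"wx":0,"wy":0,"wz":7},{"dx":0,"dy":-3.8,"dz":0,"wx":0,"wy":0,"wz":7}]'; python3 -m jog '[{"dx":0,"dy":-3.8,"dz":0,"wx":0,"wy":0,"wz":7},{"dx":0,"dy":-3.8,"dz":0,"wx":0,"wy":0,"wz":7},{"dx":0,"dy":-3.8,"dz":0,"wx":0,"wy":0,"wz":7},{"dx":0,"dy":-2.5,"dz":0,"wx":0,"wy":0,"wz":5},{"dx":0,"dy":0,"dz":0,"wx":0,"wy":0,"wz":0}]'
```

```text
t: 16.45
position: [0.4583, 0.2786, 0.0924]
tcp_rot: [[-0.005, 0.77, -0.638], [-0.003, -0.638, -0.77], [-1.0, -0.002, 0.006]]
ft_force: [-0.6, 0.2, -1.6]
opening: 0.245
t: 16.95
position: [0.4595, 0.1056, 0.0955]
tcp_rot: [[0.003, 0.997, -0.078], [0.004, -0.078, -0.997], [-1.0, 0.002, -0.004]]
ft_force: [1.2, -0.6, -0.4]
opening: 0.243
t: 17.45
position: [0.4578, -0.046, 0.0958]
tcp_rot: [[0.001, 0.926, 0.378], [0.001, 0.378, -0.926], [-1.0, 0.001, -0.001]]
ft_force: [1.0, -0.3, -1.1]
opening: 0.245
```

```bash
python3 -m jog '[{"dx":-1.7,"dy":-2.1,"dz":0,"wx":0,"wy":0,"wz":0.3},{"dx":0,"dy":0,"dz":-1.8,"wx":0,"wy":0,"wz":0},{"dx":0,"dy":0,"dz":-1.8,"wx":0,"wy":0,"wz":0},{"dx":0,"dy":0,"dz":-1.6,"wx":0,"wy":0,"wz":0},{"dx":0,"dy":0,"dz":0,"wx":0,"wy":0,"wz":0}]'; python3 -m jog '[{"dx":0,"dy":0,"dz":0,"wx":0,"wy":0,"wz":0},{"dx":0,"dy":0,"dz":0,"wx":0,"wy":0,"wz":0}]'
```

```text
t: 17.95
position: [0.4416, -0.0664, 0.0433]
tcp_rot: [[0.005, 0.926, 0.377], [0.002, 0.377, -0.926], [-1.0, 0.005, -0.0]]
ft_force: [-0.3, -0.1, -0.6]
opening: 0.244
t: 18.15
position: [0.4419, -0.0651, 0.0438]
tcp_rot: [[0.005, 0.926, 0.378], [0.003, 0.378, -0.926], [-1.0, 0.005, -0.001]]
ft_force: [0.1, -0.5, -0.7]
opening: 0.245
```

```bash
cat > leg.py <<'E'
from h import *
s=sensors.sense();print(s["t"],s["position"].round(4),s["tcp_rot"].round(4)[:,0],s["tcp_rot"].round(4)[:,1])
h=np.radians(22.5);e=np.array([np.cos(h),np.sin(h)]);o=np.array([-e[1],e[0]])
ims=[]
for n,c0,win in(("top",(.5573,-.0212),(225,315,160,250)),("side",(.555,-.0179),(230,330,170,260))):
    p,d=imaging.capture(n);W=cloud(n,d);z=W[...,2]
    c=imaging.get_calibration(n);M=np.array(c["world_from_camera"]);f=210/np.tan(np.radians(c["fovy"])/2)
    v,u=np.mgrid[:420,:560];D=np.stack([(u-c["cx"])/f,(v-c["cy"])/f,np.ones_like(u,float)],-1)@M[:3,:3].T
    t=(.073-M[2,3])/D[...,2];G=(D*t[...,None]+M[:3,3])[...,:2]-c0
    a=G@e;b=G@o;hsv=cv2.cvtColor(p,cv2.COLOR_RGB2HSV).astype(int)
    w=np.where(hsv[...,1]<60,np.clip(hsv[...,2]-125,0,None),0)
    for lo in range(-104,-12,8):
        k=(a>=lo/1e3)&(a<(lo+8)/1e3)&(b>-.009)&(b<.007);ww=w*k
        q=(z>.06)&(z<.085)&k&(w>0)
        if ww.sum()>0: print(n,lo,"b",((b*ww).sum()/ww.sum()*1e3).round(1),"n",(ww>0).sum(),"z",np.median(z[q]).round(4) if q.any() else 0)
    x0,x1,y0,y1=win;ims.append(cv2.resize(p[y0:y1,x0:x1,::-1],(400,int(400*(y1-y0)/(x1-x0)))[::1],interpolation=cv2.INTER_CUBIC)[:360])
import sys;cv2.imwrite(sys.argv[1],np.hstack(ims))
E
python3 leg.py pics/c8.png
```

```text
18.15 [ 0.4419 -0.0651  0.0438] [ 0.0048  0.0026 -1.    ] [0.9257 0.3783 0.0054]
top -104 b 5.6 n 4 z 0
top -96 b -7.7 n 1 z 0
top -88 b -8.7 n 1 z 0
top -40 b -3.3 n 16 z 0.0774
top -32 b -0.9 n 21 z 0
top -24 b -5.5 n 11 z 0.065
top -16 b -5.7 n 5 z 0.0653
side -104 b -2.8 n 8 z 0.0773
side -96 b -3.0 n 8 z 0.0777
side -88 b -7.2 n 3 z 0.0793
side -80 b 0.7 n 10 z 0.0782
side -72 b 0.2 n 10 z 0.0789
side -64 b -4.4 n 8 z 0.0782
side -56 b -5.4 n 7 z 0.0773
side -48 b -4.5 n 5 z 0.0774
side -40 b -6.5 n 2 z 0.0774
```

View pics/c8.png

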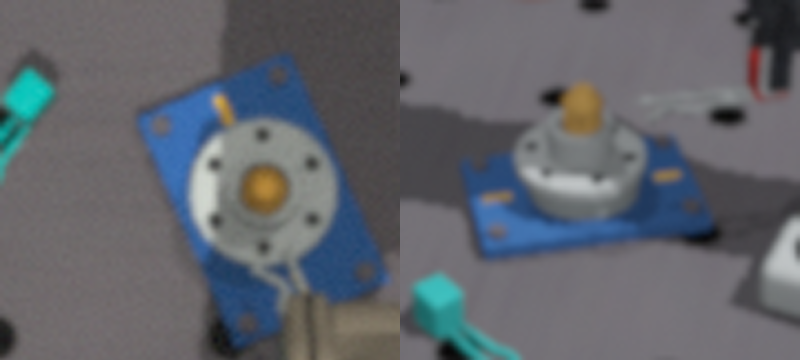

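The straight leg tip at top-crop (292,262) lines up with the fixture axis through the post (264,188). The side view shows the clip level at about hole height. One numeric check of the tip's lateral offset.

Run:
```python
from h import *
h=np.radians(22.5);e=np.array([np.cos(h),np.sin(h)]);o=np.array([-e[1],e[0]])
n="top";acc=0
for i in range(3): acc=acc+imaging.capture(n)[0].astype(float)
p=(acc/3).astype(np.uint8)
S=cv2.cvtColor(p,cv2.COLOR_RGB2HSV).astype(int)
c=imaging.get_calibration(n);M=np.array(c["world_from_camera"]);f=210/np.tan(np.radians(c["fovy"])/2)
pc=proj(n,[.5573,-.0212,.086]);print("post top px",pc)
for a in(-.0,-.04):
  q=np.array([.5573,-.0212])+a*e;print(a,proj(n,[*q,.073]))
print("V-S rows 212..227, cols 278..296")
for r in range(212,229): print(r,[f"{S[r,k,2]:3d}/{S[r,k,1]:3d}" for k in range(279,296)])
# yellow post top centroid
k=(S[...,0]>8)&(S[...,0]<30)&(S[...,1]>130);k[:190]=0;k[215:]=0;k[:,:270]=0;k[:,300:]=0
v,u=np.nonzero(k);print("post centroid",u.mean(),v.mean(),len(u))
```

```text
post top px [np.float64(284.6), np.float64(202.3)]
-0.0 [np.float64(284.5), np.float64(202.7)]
-0.04 [np.float64(290.7), np.float64(217.3)]
V-S rows 212..227, cols 278..296
212 ['118/ 11', '115/  9', '118/  9', '115/  7', '113/  7', '114/  7', '117/  9', '124/  8', '132/ 10', '140/  7', '142/  7', '143/  9', '142/  5', '144/  7', '145/  9', '144/  9', '142/  7']
213 ['117/  9', '118/  9', '120/ 11', '118/  9', '111/  9', '111/  7', '120/  9', '132/  8', '141/  7', '145/  7', '145/ 11', '142/  7', '144/  7', '146/  9', '146/  9', '144/  9', '140/  7']
214 ['121/  8', '120/  9', '119/  6', '111/  7', ' 98/ 10', ' 91/  8', '108/  7', '132/ 10', '144/  9', '142/  9', '142/  9', '142/  9', '145/ 11', '146/  9', '145/  9', '139/  9', '127/ 12']
215 ['129/  8', '130/ 10', '126/  6', '112/  7', ' 84/  6', ' 66/  8', ' 93/  5', '126/ 10', '141/  7', '141/  7', '139/  9', '144/  9', '145/  7', '143/  5', '136/  9', '125/ 20', '119/ 58']
216 ['140/  7', '142/  9', '136/  8', '123/ 10', ' 94/ 14', ' 80/  6', '105/ 10', '130/  8', '140/  9', '137/  9', '138/  7', '144/  9', '140/  7', '134/ 10', 
[... 1691 characters left out ...]
8', '113/ 25', '100/ 18', '105/ 12', '112/  7', '107/ 43', '102/ 95']
226 ['114/166', '114/166', '115/162', '116/165', '117/161', '117/170', '118/162', '116/147', '115/ 93', '119/ 32', '116/  4', '101/  5', ' 93/ 11', ' 96/ 21', ' 91/ 22', ' 80/  3', ' 84/ 21']
227 ['111/161', '108/163', '111/165', '116/163', '116/163', '117/166', '117/163', '117/142', '118/ 80', '120/ 21', '113/  9', '101/ 28', '103/ 45', '101/ 48', ' 88/ 43', ' 74/ 41', ' 87/ 38']
228 ['110/167', '106/152', '105/163', '113/165', '117/161', '116/160', '117/161', '117/135', '116/ 73', '119/ 13', '113/ 11', '101/ 43', '107/ 50', '106/ 48', ' 91/ 48', ' 76/ 47', ' 86/ 50']
post centroid 284.05882352941177 202.02941176470588 68
```

The leg is within about 1 mm of the axis (slightly +y). I trim that, set the height to 0.042 and start inserting.

```bash
python3 -m jog '[{"dx":0.04,"dy":-0.1,"dz":-0.2,"wx":-0.15,"wy":0.3,"wz":0.2},{"dx":0,"dy":0,"dz":0,"wx":0,"wy":0,"wz":0},{"dx":0.65,"dy":0.27,"dz":0,"wx":0,"wy":0,"wz":0},{"dx":0.65,"dy":0.27,"dz":0,"wx":0,"wy":0,"wz":0},{"dx":0,"dy":0,"dz":0,"wx":0,"wy":0,"wz":0}]'
```

```text
t: 18.9
position: [0.4575, -0.061, 0.0423]
tcp_rot: [[0.002, 0.925, 0.381], [-0.0, 0.381, -0.925], [-1.0, 0.001, 0.001]]
ft_force: [0.1, 0.5, -0.9]
opening: 0.245
```

```bash
python3 -m jog '[{"dx":-0.05,"dy":0.11,"dz":-0.03,"wx":0,"wy":0.1,"wz":0.1},{"dx":0,"dy":0,"dz":0,"wx":0,"wy":0,"wz":0},{"dx":0.46,"dy":0.19,"dz":0,"wx":0,"wy":0,"wz":0},{"dx":0.46,"dy":0.19,"dz":0,"wx":0,"wy":0,"wz":0},{"dx":0,"dy":0,"dz":0,"wx":0,"wy":0,"wz":0}]'
```

```text
t: 19.4
position: [0.4669, -0.0555, 0.0418]
tcp_rot: [[-0.001, 0.924, 0.383], [-0.0, 0.383, -0.924], [-1.0, -0.001, 0.0]]
ft_force: [-0.5, 0.4, -0.2]
opening: 0.238
```

The tip should be 8 mm into the post, with no force. Continuing.

```bash
python3 -m jog '[{"dx":0.46,"dy":0.19,"dz":0,"wx":0,"wy":0,"wz":0},{"dx":0.46,"dy":0.19,"dz":0,"wx":0,"wy":0,"wz":0},{"dx":0,"dy":0,"dz":0,"wx":0,"wy":0,"wz":0}]'; python3 -m jog '[{"dx":0.46,"dy":0.19,"dz":0,"wx":0,"wy":0,"wz":0},{"dx":0,"dy":0,"dz":0,"wx":0,"wy":0,"wz":0}]'
```

```text
t: 19.7
position: [0.4771, -0.0513, 0.0418]
tcp_rot: [[-0.001, 0.924, 0.383], [-0.0, 0.383, -0.924], [-1.0, -0.001, 0.0]]
ft_force: [-0.4, -0.0, -0.6]
opening: 0.244
t: 19.9
position: [0.4817, -0.0489, 0.0417]
tcp_rot: [[-0.001, 0.924, 0.383], [-0.0, 0.383, -0.924], [-1.0, -0.001, -0.0]]
ft_force: [0.1, -0.6, -1.7]
opening: 0.239
```

```bash
python3 -m jog '[{"dx":0.46,"dy":0.19,"dz":0,"wx":0,"wy":0,"wz":0},{"dx":0,"dy":0,"dz":0,"wx":0,"wy":0,"wz":0}]'; python3 -m jog '[{"dx":0.46,"dy":0.19,"dz":0,"wx":0,"wy":0,"wz":0},{"dx":0,"dy":0,"dz":0,"wx":0,"wy":0,"wz":0}]'; python3 -m jog '[{"dx":0.46,"dy":0.19,"dz":0,"wx":0,"wy":0,"wz":0}]'; python3 leg.py pics/c9.png | head -1
```

```text
t: 20.1
position: [0.484, -0.0477, 0.0412]
tcp_rot: [[-0.006, 0.924, 0.383], [-0.001, 0.383, -0.924], [-1.0, -0.006, -0.002]]
ft_force: [2.3, 0.7, -1.3]
opening: 0.245
t: 20.3
position: [0.4859, -0.0468, 0.0408]
tcp_rot: [[-0.012, 0.924, 0.381], [-0.002, 0.381, -0.924], [-1.0, -0.012, -0.003]]
ft_force: [2.2, 1.2, 0.1]
opening: 0.243
t: 20.4
position: [0.4869, -0.0461, 0.0406]
tcp_rot: [[-0.018, 0.925, 0.38], [-0.003, 0.38, -0.925], [-1.0, -0.018, -0.004]]
ft_force: [-10.1, -3.6, 6.4]
opening: 0.244
20.4 [ 0.4869 -0.0461  0.0406] [-0.0184 -0.0034 -0.9998] [ 0.9247  0.3802 -0.0183]
```

View pics/c9.png

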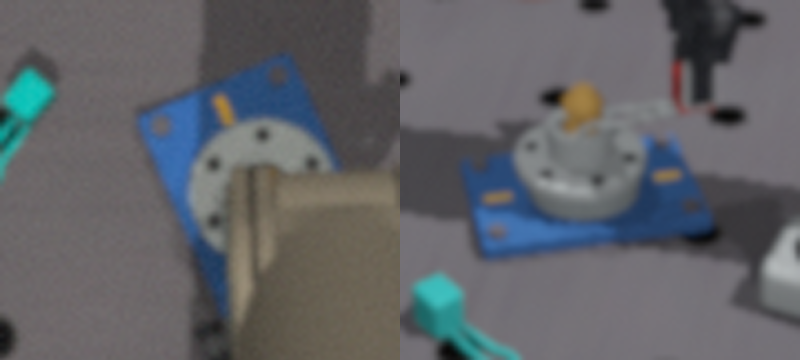

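The sprung leg is now in front of the post (crop ~(570,125)). Contact began at seat distance 80 mm, as the geometry predicts. I push on against the spring, correcting tilt and height.

```bash
python3 -m jog '[{"dx":0.75,"dy":0.31,"dz":0.1,"wx":0.2,"wy":-1,"wz":0.2},{"dx":0.75,"dy":0.31,"dz":0.05,"wx":0,"wy":-0.5,"wz":0}]'
```

```text
t: 20.7
position: [0.4984, -0.0417, 0.0414]
tcp_rot: [[0.001, 0.924, 0.382], [-0.002, 0.382, -0.924], [-1.0, 0.0, 0.002]]
ft_force: [-1.8, -1.5, -1.5]
opening: 0.245
```

```bash
python3 -m jog '[{"dx":0.42,"dy":0.13,"dz":0.03,"wx":0.1,"wy":0,"wz":0},{"dx":0.3,"dy":0.1,"dz":0,"wx":0,"wy":0,"wz":0},{"dx":0,"dy":0,"dz":0,"wx":0,"wy":0,"wz":0}]'
```

```text
t: 21.0
position: [0.5094, -0.0378, 0.0423]
tcp_rot: [[0.006, 0.924, 0.383], [0.001, 0.383, -0.924], [-1.0, 0.006, 0.001]]
ft_force: [-0.2, 0.7, -0.4]
opening: 0.246
```

Overshot by ≈3 mm; back off slightly.

```bash
python3 -m jog '[{"dx":-0.27,"dy":-0.1,"dz":0,"wx":-0.1,"wy":0.3,"wz":0},{"dx":0,"dy":0,"dz":0,"wx":0,"wy":0,"wz":0},{"dx":0,"dy":0,"dz":0,"wx":0,"wy":0,"wz":0}]'
```

```text
t: 21.3
position: [0.508, -0.0384, 0.0425]
tcp_rot: [[0.003, 0.924, 0.383], [-0.0, 0.383, -0.924], [-1.0, 0.003, 0.001]]
ft_force: [-0.2, -0.4, -0.4]
opening: 0.244
```

```bash
python3 -m jog '[{"dx":0,"dy":0,"dz":0,"wx":0,"wy":0,"wz":0},{"dx":0,"dy":0,"dz":0,"wx":0,"wy":0,"wz":0},{"dx":0,"dy":0,"dz":0,"wx":0,"wy":0,"wz":0},{"dx":0,"dy":0,"dz":0,"wx":0,"wy":0,"wz":0},{"dx":0,"dy":0,"dz":0,"wx":0,"wy":0,"wz":0}]' 0; python3 -m jog '[{"dx":0,"dy":0,"dz":1.5,"wx":0,"wy":0,"wz":0},{"dx":0,"dy":0,"dz":3,"wx":0,"wy":0,"wz":0},{"dx":0,"dy":0,"dz":3,"wx":0,"wy":0,"wz":0},{"dx":0,"dy":0,"dz":3,"wx":0,"wy":0,"wz":0},{"dx":0,"dy":0,"dz":2,"wx":0,"wy":0,"wz":0}]'; python3 -m jog '[{"dx":-1,"dy":-4.5,"dz":0,"wx":0,"wy":0,"wz":0},{"dx":-1,"dy":-4.5,"dz":0,"wx":0,"wy":0,"wz":0},{"dx":-1,"dy":-4.5,"dz":0,"wx":0,"wy":0,"wz":0},{"dx":-1,"dy":-4.5,"dz":0,"wx":0,"wy":0,"wz":0},{"dx":-1,"dy":-4.5,"dz":0,"wx":0,"wy":0,"wz":0}]'; python3 -m jog '[{"dx":0,"dy":-1,"dz":0,"wx":0,"wy":0,"wz":0},{"dx":0,"dy":0,"dz":0,"wx":0,"wy":0,"wz":0}]'
python3 - <<'E'
from h import *
h=np.radians(22.5);e=np.array([np.cos(h),np.sin(h)]);o=np.array([-e[1],e[0]]);ims=[]
for n,c0,win in(("top",(.5573,-.0212),(255,315,170,245)),("side",(.555,-.0179),(240,320,170,240))):
    p,d=imaging.capture(n);W=cloud(n,d);z=W[...,2];S=cv2.cvtColor(p,cv2.COLOR_RGB2HSV)
    k=near(W,.51,-.04,.06)&((S[...,0]<7)|(S[...,0]>172))&(S[...,1]>130)&(z>.05);q=k&(z>.085)
    r=W[k][:,:2]-c0;t=W[q][:,:2]-c0;print(n,k.sum(),"a",(r@e).min().round(4),(r@e).max().round(4),"b",(r@o).min().round(4),(r@o).max().round(4),"top a,b",(t@e).mean().round(4),(t@o).mean().round(4),"z",z[k].min().round(4),z[k].max().round(4),rect(W[q]))
    R=trace(n,"flange")
    if R: m=R[0]["region"]&near(W,.555,-.02,.06)&(z>.03)&(z<.047);print(" flange",mec(W[m]),np.median(z[m]).round(4))
    x0,x1,y0,y1=win;ims.append(cv2.resize(p[y0:y1,x0:x1,::-1],(int((x1-x0)*480/(y1-y0)),480),interpolation=cv2.INTER_CUBIC)); cv2.imwrite(f"pics/{n}9.png",p[...,::-1])
ims=np.hstack(ims);ims=ims[:,:800] if ims.shape[1]<=800 else cv2.resize(ims,(800,int(480*800/ims.shape[1])));cv2.imwrite("pics/c10.png",ims)
s=sensors.sense();print(s["t"],s["position"])
E
```

```text
t: 21.8
position: [0.5084, -0.0387, 0.0429]
tcp_rot: [[0.004, 0.924, 0.383], [-0.0, 0.383, -0.924], [-1.0, 0.004, 0.002]]
ft_force: [0.4, 0.8, -0.8]
opening: 0.998
t: 22.3
position: [0.5046, -0.0385, 0.169]
tcp_rot: [[-0.004, 0.924, 0.383], [0.0, 0.383, -0.924], [-1.0, -0.004, -0.002]]
ft_force: [0.0, 0.2, -1.0]
opening: 1.0
t: 22.8
position: [0.4587, -0.2611, 0.174]
tcp_rot: [[0.009, 0.916, 0.401], [0.003, 0.401, -0.916], [-1.0, 0.009, 0.001]]
ft_force: [0.5, -0.9, -1.0]
opening: 0.995
t: 23.0
position: [0.4552, -0.2797, 0.174]
tcp_rot: [[0.008, 0.921, 0.389], [-0.001, 0.389, -0.921], [-1.0, 0.006, 0.004]]
ft_force: [0.6, -0.1, 0.0]
opening: 0.999
top 100 a -0.0671 -0.0399 b -0.0061 0.0189 top a,b -0.0538 0.0066 z 0.0718 0.0976 (array([504.3, -35.3]), array([23.7, 19.5]), 23.0)
 flange (array([559.3, -20.6]), 42.8) 0.0397
side 115 a -0.0669 -0.0408 b -0.0028 0.0182 top a,b -0.0532 0.0075 z 0.0613 0.093 (array([502.3, -31.7]), array([23.4, 18.7]), 17.5)
 flange (array([556.2, -16.7]), 42.0) 0.0411
23.2 [ 0.45630096 -0.27574132  0.17403103]
```

View pics/c10.png

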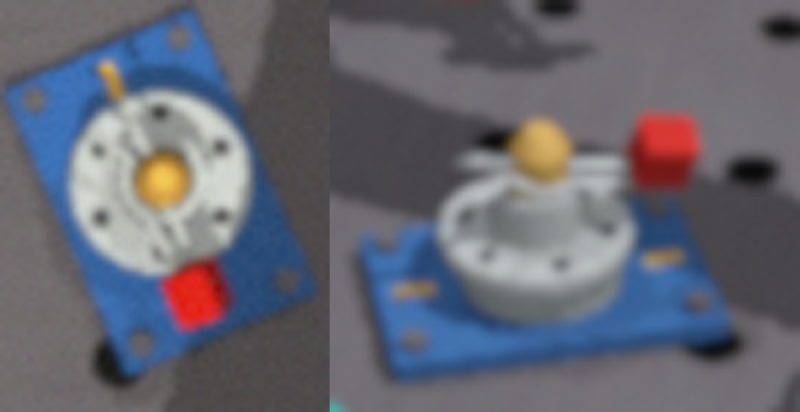

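The final view shows the flange seated and the red block at a = -53.5 mm along the fixture axis in both cameras, against -53 ideal. The legs come out on the far side of the post (side crop ~(470,160)), and the block is leaning slightly. One last numeric check of the leg tips and the bystanders.

Run:
```python
from h import *
h=np.radians(22.5);e=np.array([np.cos(h),np.sin(h)]);o=np.array([-e[1],e[0]])
for n,c0 in(("top",(.5573,-.0212)),("side",(.555,-.0179))):
    p,d=imaging.capture(n);W=cloud(n,d)
    c=imaging.get_calibration(n);M=np.array(c["world_from_camera"]);f=210/np.tan(np.radians(c["fovy"])/2)
    v,u=np.mgrid[:420,:560];D=np.stack([(u-c["cx"])/f,(v-c["cy"])/f,np.ones_like(u,float)],-1)@M[:3,:3].T
    G=(D*((.073-M[2,3])/D[...,2])[...,None]+M[:3,3])[...,:2]-c0;a=G@e;b=G@o
    for r in trace(n,"clip"):
        R=r["region"];
        if near(W,.52,-.03,.08)[R].mean()<.5: continue
        print(n,"clip p",round(r["p"],2))
        for lo in range(-40,44,7):
            k=R&(a>lo/1e3)&(a<(lo+7)/1e3)
            if k.any(): print("  a",lo,"b",(b[k].min()*1e3).round(1),(b[k].max()*1e3).round(1),k.sum(),"z",np.median(W[k][:,2]).round(3))
    for t in("tape","blank","magnet","nut","hammer","wirebrush"):
        r=trace(n,t); print(t,np.round(r[0]["centre"]) if r else None,end="; ")
    print()
```

```text
top clip p 0.48
  a -40 b -2.1 12.4 17 z 0.062
  a -33 b 0.6 11.8 10 z 0.066
  a -5 b 15.0 16.0 2 z 0.066
  a 2 b 14.4 16.7 4 z 0.069
  a 9 b 11.5 13.5 3 z 0.073
  a 16 b 0.6 16.5 10 z 0.075
  a 23 b 1.0 20.2 10 z 0.075
  a 30 b 2.3 21.6 4 z 0.077
tape [259. 271.]; blank [401. 165.]; magnet [169. 168.]; nut [281. 202.]; hammer [106. 184.]; wirebrush [441. 198.]; 
side clip p 0.74
  a -40 b 2.3 21.7 13 z 0.068
  a -33 b 5.2 20.2 7 z 0.069
  a -26 b 4.2 14.2 5 z 0.07
  a -19 b 12.2 12.7 2 z 0.069
  a -12 b 15.1 16.1 3 z 0.07
  a 9 b 6.0 6.6 2 z 0.075
  a 16 b -14.2 9.5 7 z 0.08
  a 23 b 13.4 13.4 1 z 0.074
tape [339. 240.]; blank [274. 209.]; magnet [195. 299.]; nut [185. 260.]; hammer [194. 369.]; wirebrush [320. 152.];
```

The sprung leg runs at b≈15.5 mm round the post (closed: 15.7). Its flare tip is at about 21 mm (closed: 20.5), and the straight leg is at b≈1 to 2 mm beyond the post. Handing in.

```bash
python3 -c "from plant import job; print(job.close_job())"
```

```text
the job is handed in; nothing more can be done
None
```

I set the flange over the post onto the grey rest and pushed the red clip through the cross hole until it snapped. Then I released it, backed the arm away and handed in at about 23 s. No verdict was reported.

**Last checks**
- **Flange:** the disc top measured 39.7 mm (top camera) and 41.1 mm (side camera), against 40 mm when seated. It was centred within about 2 mm of the post.
- **Clip position:** both cameras put the block about 53.5 mm from the post axis, against 53 mm ideal.
- **Sprung leg:** in the top view it runs about 15.5 mm out as it rounds the post, against 15.7 mm when closed. The flare tip is at about 21 mm, against 20.5 mm. The few pixels at its dip read about 2 mm wide, so I inferred that it is closed from the geometry, the force dropping to zero and the block settling home. I did not measure the joint directly.
- **Block lean:** the block leans or yaws about 7 mm sideways, which I estimate at up to 0.12 rad if it is all yaw (limit 0.3 rad).

**Disagreements**
- **Tool height:** the reported tool position sat about 37 mm below the real finger tips (50 mm with the jaws open). I worked from camera heights and contact force instead.
- **Bystanders:** in the last pictures the top-view network placed the nut on the fixture, and the side-view network did the same with the copper ring. The other camera showed the nut unmoved and the ring about 4 px off, towards the arm then partly in view. The wire brush's top-view centre shifted by about 28 px while the side view agreed within 2 px, so I took that as the arm hiding part of it. I touched none of them knowingly.

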